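# Fold the cup-drying arm away under the shelf

### The arm

A 6-joint arm with a two-finger parallel gripper is mounted at the origin on a cart in front of the work surface, level with it; the furniture and walls round the work are solid. World frame = base frame: x ahead of the robot, y to its left, z up, the work surface at z = 0. Lengths are in mm, angles in degrees, forces in N, time in s.
With the tool pointing down it reaches from about 350 to 800 mm from the base axis. Payload 7.3 kg.
Tool frame: the origin (TCP) lies on the front face of the gripper's body, between the roots of the fingers; the fingertips stand 73 mm ahead of it and the grasp point (between the pads) lies 54 mm ahead of it; z points along the fingers, y is the line along which they close (so a half turn about z gives the same grasp; the last joint's range is limited). The gripper opens to 85 mm and grips with 20 to 120 N. Pads are 22 mm wide; open, the fingers measure 114 mm over their backs; the gripper's body (76 mm by 85 mm) begins 54 mm behind the grasp point. The pads swing forward as they close: fully open they stand 13 mm farther back than shut.
Start: joints at [-81.074, 19.595, 87.324, -0, 73.075, -8.365], TCP at [156.072, -501.277, 303.922] pointing down, gripper open.
Joint ranges: [-145.02, 145.02], [-44.19, 115.74], [2.07, 154.8], [-57.11, 237.11], [16.16, 152.29], [-177.93, 177.93]. Speed limits (degrees/s): [147.25, 147.25, 180, 180, 180, 180].

### API

Orientations are given as a 3x3 rotation matrix whose columns are the frame's x, y, z axes.
In Python, from rig import observe, viewer, hand_in, spotter gives the robot as it stands.
- The arm moves only by the tool move_arm, never from a script. Its argument "commands" is a list of rows, each a list of 3 entries, a list of its own where there are three numbers: the finger opening in cm, from 0 to 8.54, then the shift along the tool's x, y, z in cm, then the turn about the tool's z in rad. A call has 1 to 5 rows; each row is the pose to reach, as a shift and turn from the pose commanded when the call began, along the tool's axes at that moment; what a row does not reach only later rows make up. A row lasts 1/12 s, in which the tool goes at most 41.7 mm and 7.16 degrees, less where a joint would pass 70% of its speed; a pose out of reach is approached as far as the arm can. A call with a gripper value outside its range is refused whole. The fingers move at their own pace and stop on an object; "grip_force" is the grip in N (left out, the last holds). Time passes only in rows, so rows that repeat a pose let the fingers close. It gives the time, the measured TCP pose, the force, the opening and the grip force at its end, in the units of the state.
- observe(): the state, without advancing time (a new reading comes with each control period).
- viewer.capture(name): name is "scene" or "top"; returns a dict with "img" (400x640x3 uint8, red, green, blue), "fx", "fy", "cx", "cy" (pixels), "R" (3x3) and "t" (3): a world point X has camera coordinates R X + t. Camera axes: x right, y down, z forward; pixel columns grow to the right and rows downward; lengths in mm; the calibration is good to about 2 mm. A picture is of the moment at which its call begins. There is no depth.
- hand_in(): hands the job in; it is judged then, once.
Trained networks look in the newest picture that a camera, given by its name, has taken for a name from the list of things; names that differ only in an ending like _2 or _b are one class to them, and where a whole thing is asked for, a point or a joint stands for the part that bears it (a point fixed in the world has none). Each returns a list of dicts, best first, with "conf" (0 to 1); they miss things now and then, are a little off and sometimes report something else, mostly with a low value. They report only what shows in the picture. A call takes as long as a camera call.
- spotter.spot_in(camera, label): "point" ([column, row] in pixels, amid what is visible of it).
- spotter.outline_of(camera, label): "mask" (400x640 bool, what is visible of it) and "point" ([column, row] in pixels, amid what is visible of it).
- spotter.landmark_of(camera, label): "point" ([column, row] in pixels: a listed point, or the origin of a listed thing).
The state is a dict: "clock": time; "joints": joint angles; "joint_velocities": joint speeds; "joint_torque": joint torques, N m; "eef_pos": TCP position; "tool_rot": TCP orientation; "contact_force": force on the tool from outside, world axes, zero at the start; "moment": the same for the moment, N m; "gripper_width": opening from 0.0 (shut) to 1.0 (fully open); "grasp_force": force on a finger pad.
Only numpy, scipy, OpenCV 4.12 (cv2) and the standard library are available. Lean on these libraries where they do the work, as an engineer would, in place of code of your own. Each camera call takes 0.05 s, during which the arm holds its last target. There are 200 camera calls.

### The job

Put the two-part wooden drying arm away under the little riser shelf. First fold the outer bar, the one with the peg, all the way back on top of the inner bar while the arm is still swung out in front; then swing the folded pair in under the shelf until both bars are fully home. Leave the spice jars, the jug and the tin standing where they are.

Things in the scene. Friction and masses are not known exactly. Their poses are not given: they have to be found in the camera images.
- rack: fixed wooden riser shelf, its open front turned mostly to the robot's right; origin: centre of its footprint on the worktop; +x to its back, +y to its left, z up. Top board x -90..+90, y -200..+200, underside 260 up, with fixed crockery up to 420 on top; side cheeks at y +-190. The stowed arm lies 60 behind the board's front edge: a tool must lean 25 to 45 degrees, top end out to the open front, to bring it there
- pivot (a point): point on the upright steel rod (12 dia, worktop to board) on which the inner bar swings; at x -30, y +150 in the rack's frame, 100 above the worktop
- inner_bar (a joint): angle (rad) of the inner bar about the rod. 0 = stowed: fully under the shelf, pointing along the rack's -y, at its stop. Grows to 1.5 as it swings out to the front (clockwise from above). In the rack's frame its direction is (-sin q, -cos q). Stiff pivot: stays where left, about 0.35 N m to turn
- outer_bar (a joint): angle (rad) of the outer bar relative to the inner. 0 = folded straight back on top of the inner bar, at its stop; grows to 2.4 clockwise from above. In the rack's frame its direction is (sin(q1+q2), cos(q1+q2)) (q1 inner, q2 outer joint). Stiff pivot: stays where left, about 0.06 N m to turn, much easier than the inner
- knob (a point): middle of the turned wooden knob over the joint between the two bars, 80 above the worktop, 200 from the rod's axis. It is fixed to the inner bar. 28 dia, from 46 to 96 above the worktop. The inner bar is 26 wide and fills 14 to 28 above the worktop
- peg_mid (a point): middle of the upright wooden peg near the free end of the outer bar, 80 above the worktop, 130 from the knob's axis. Peg about 19 dia, from 44 to 108 above the worktop, fixed to the outer bar. The outer bar is 26 wide, 155 long from the knob's axis, and fills 30 to 44 above the worktop. Hold the peg lightly (about 4 N) so that it can turn between the fingers; a firm grip drags the inner bar along
- spice_0: spice jar with red cap, 45 dia x 106 high, under the shelf near its back; origin at the centre of its underside; a bystander, loose
- spice_1: second spice jar with red cap, 45 dia x 106 high, beside the other one; origin at the centre of its underside; a bystander, loose
- cream_jug: small white jug, 67 x 103 x 85 high, on the worktop well in front of the shelf; origin at the centre of its underside; a bystander, loose
- tomato_tin: round food tin, 76 dia x 58 high, on the worktop in front of the shelf, to the right (seen from the open front) of the swing arm; origin at the centre of its underside; a bystander, loose

How it is judged (in metres and radians):
On the way:
1. the outer bar is folded back on the inner bar (within 0.15 rad) while the inner bar is still swung out by more than 0.6 rad (value of joint outer_bar below 0.15 rad and value of joint inner_bar above 0.6 rad), for 0.2 s.
At the end, for the whole second after the job is handed in: Both bars are home and at rest: the inner bar within 0.12 rad of its stop under the shelf, the outer bar within 0.15 rad of lying straight back on the inner one. No jar, jug or tin was moved by more than 30 mm or tipped (value of joint inner_bar below 0.12 rad and value of joint outer_bar below 0.15 rad and velocity of joint inner_bar between -0.05 and 0.05 rad/s); the robot touches nothing.
It fails at once if the first spice jar is pushed away or knocked over (distance of spice_0 from where it was at the start of the episode above 0.03 m or angle between spice_0's own z axis and vertical above 0.5 rad).
It fails at once if the second spice jar is pushed away or knocked over (distance of spice_1 from where it was at the start of the episode above 0.03 m or angle between spice_1's own z axis and vertical above 0.5 rad).
It fails at once if the jug is pushed away or knocked over (distance of cream_jug from where it was at the start of the episode above 0.03 m or angle between cream_jug's own z axis and vertical above 0.5 rad).
It fails at once if the tin is pushed away or knocked over (distance of tomato_tin from where it was at the start of the episode above 0.03 m or angle between tomato_tin's own z axis and vertical above 0.5 rad).
It also fails if it takes over 58 s, if anything falls off the work surface, if the arm or the gripper's body presses on something with over 40 N, if the wrist force passes 120 N, or if a joint passes its speed limit or range.

## Working session

There is one attempt and no reset: what is moved stays moved. The work goes in short steps, Python scripts to look and compute and a tool call to move; the robot and the scene stay as the last step left them, time stands still between calls to the robot, and variables do not carry over. Pictures are saved under pics/ and viewed, at most 10 in all, crops included, and the job is handed in when it is done.

Besides the shell and the picture viewer there is one more tool, called after "Emit:" as name([rows], argument=value, ...), one row to a line, values as JSON. move_arm: Moves the arm, as the interface text tells. Its arguments: {"type":"object","properties":{"commands":{"type":"array","items":{"type":"array"}},"grip_force":{"type":"number"}},"required":["commands"]}

```bash
mkdir -p pics; ls; python3 - <<'E'
from rig import observe, viewer, spotter
import cv2,numpy as np
s=observe(); print({k:np.round(v,3).tolist() for k,v in s.items()})
for c in("scene","top"):
    d=viewer.capture(c); cv2.imwrite(f"pics/{c}0.png",d["img"][:,:,::-1])
    print(c,d["fx"],d["cx"],d["cy"],np.round(d["R"],4).tolist(),np.round(d["t"],1).tolist())
    for n in("rack","pivot","knob","peg_mid","spice_0","spice_1","cream_jug","tomato_tin"):
        print(n,[(np.round(r["point"],1).tolist(),round(r["conf"],2)) for r in spotter.landmark_of(c,n)])
E
```

```text
pics
{'clock': 0.0, 'joints': [-81.073, 19.639, 87.378, -0.001, 73.074, -8.363], 'joint_velocities': [-0.002, -0.04, 0.007, 0.034, 0.07, 0.101], 'joint_torque': [-0.002, -43.368, -24.601, -0.0, 0.008, 0.0], 'eef_pos': [156.027, -500.979, 303.199], 'tool_rot': [[0.955, 0.297, -0.0], [0.297, -0.955, 0.002], [0.0, -0.002, -1.0]], 'contact_force': [0.486, -0.455, -0.19], 'moment': [-0.017, -0.009, -0.016], 'grasp_force': 0.0, 'gripper_width': 1.0}
scene 499.97832382644935 326.81410924897034 200.3567967747987 [[0.9944, -0.1046, 0.0154], [-0.0554, -0.6394, -0.7669], [0.09, 0.7618, -0.6416]] [-626.2, 138.4, 1029.3]
rack []
pivot [([259.2, 159.6], 0.64)]
knob [([266.7, 224.5], 0.74)]
peg_mid [([332.5, 231.6], 0.64)]
spice_0 [([352.9, 197.7], 0.77), ([313.0, 181.9], 0.69)]
spice_1 [([352.9, 197.7], 0.77), ([313.0, 181.9], 0.69)]
cream_jug [([306.5, 320.9], 0.56)]
tomato_tin [([387.9, 294.7], 0.73)]
top 475.2206202513401 316.00264604243955 202.54741975880182 [[0.4121, -0.9111, -0.01], [-0.722, -0.3199, -0.6135], [0.5558, 0.2601, -0.7896]] [-204.1, 541.6, 908.0]
rack []
pivot [([245.7, 228.2], 0.81)]
knob []
peg_mid []
spice_0 []
spice_1 []
cream_jug [([397.7, 280.2], 0.86)]
tomato_tin [([398.5, 221.8], 0.76)]
```

View pics/scene0.png

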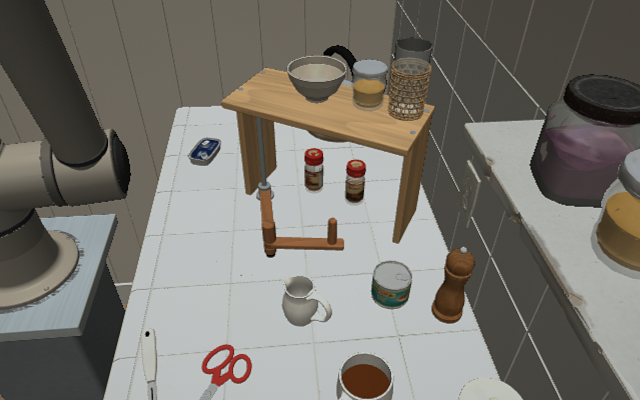

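View pics/top0.png

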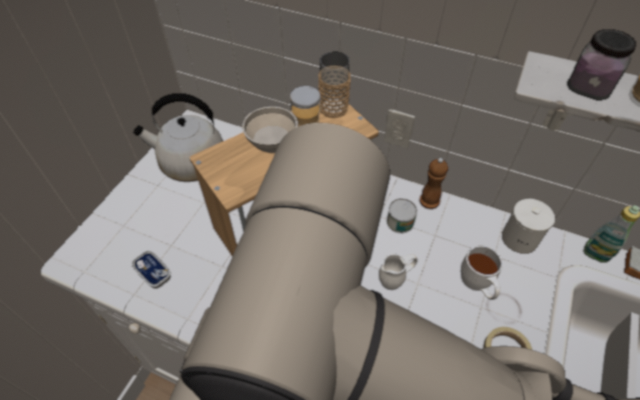

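The scene view shows the inner bar running from the rod (259,160) to the knob (267,224). The outer bar goes right from there to the peg (332,231). The jars are behind at (313,182) and (353,198), with the jug at (306,321) and the tin at (388,295). In the top view the arm hides most of it.

```bash
cat > h.py <<'E'
import numpy as np
from rig import observe, viewer, spotter
def ray(d,p,z):
    R,t=np.array(d["R"]),np.array(d["t"]); c=-R.T@t
    v=R.T@np.array([(p[0]-d["cx"])/d["fx"],(p[1]-d["cy"])/d["fy"],1]); return c+v*(z-c[2])/v[2]
def lm(c,n,z,d,k=0):
    r=spotter.landmark_of(c,n); return ray(d,r[k]["point"],z) if len(r)>k else None
E
python3 - <<'E'
from h import *
d=viewer.capture("scene")
P={}
for n,z in dict(pivot=100,knob=80,peg_mid=80,spice_0=0,cream_jug=0,tomato_tin=0).items():
    P[n]=lm("scene",n,z,d); print(n,np.round(P[n],1))
print("sp2",np.round(lm("scene","spice_0",0,d,1),1))
print("dist",np.linalg.norm((P["pivot"]-P["knob"])[:2]),np.linalg.norm((P["peg_mid"]-P["knob"])[:2]))
for n,p,z in(("FL under",(224,109),260),("FR under",(414,145),260),("BLtop",(262,70),280),("legL",(247,194),0),("legR",(399,241),0)): print(n,np.round(ray(d,p,z),1))
E
python3 - <<'E'
import cv2
i=cv2.imread("pics/scene0.png")[50:260,200:450]
cv2.imwrite("pics/crop0.png",cv2.resize(i,None,fx=2.8,fy=2.8,interpolation=cv2.INTER_CUBIC))
E
```

```text
pivot [494.2 195.6 100. ]
knob [506.  -11.4  80. ]
peg_mid [640.4 -28.1  80. ]
spice_0 [614.6 211.8   0. ]
cream_jug [ 572.3 -189.3    0. ]
tomato_tin [ 734.7 -144.2    0. ]
sp2 [715.1 157.4   0. ]
dist 207.38361709854675 135.42220745125124
FL under [431.  159.6 260. ]
FR under [788.9  -2.4 260. ]
BLtop [510.4 292.5 280. ]
legL [454.5 201.4   0. ]
legR [791.1   7.3   0. ]
```

View pics/crop0.png

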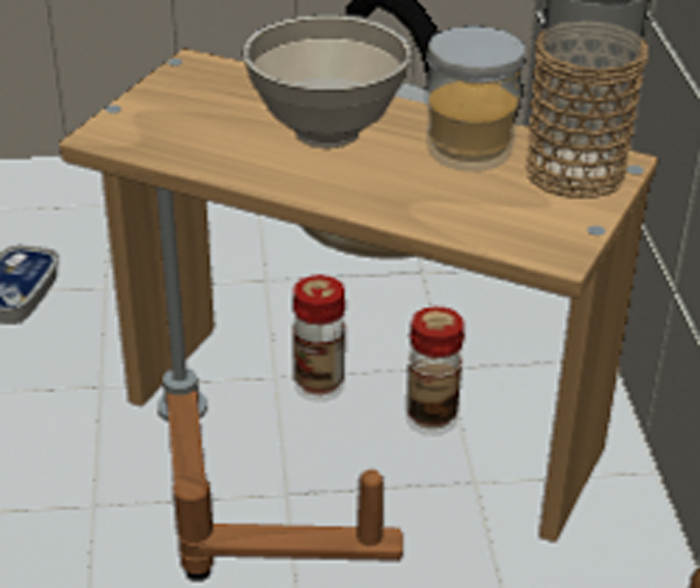

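Emit:
move_arm([
  [8.5,[0,0,-10],0],
  [8.5,[0,0,-20],0],
  [8.5,[0,0,-20],0],
  [8.5,[0,0,-20],0],
  [8.5,[0,0,-20],0],
])

```text
clock: 1.72
eef_pos: [156.0, -500.8, 507.5]
tool_rot: [[0.955, 0.297, 0.001], [0.297, -0.955, -0.003], [-0.001, 0.003, -1.0]]
contact_force: [0.3, -1.0, 0.1]
gripper_width: 0.994
grasp_force: 0.0
```

```bash
python3 - <<'E'
from h import *
from scipy.optimize import least_squares
d=viewer.capture("scene")
R,t=np.array(d["R"]),np.array(d["t"])
pr=lambda X:(lambda c:np.array([d["fx"]*c[0]/c[2]+d["cx"],d["fy"]*c[1]/c[2]+d["cy"]]))(R@X+t)
def W(p,r):c,s=np.cos(p[2]),np.sin(p[2]);return np.array([p[0]+c*r[0]-s*r[1],p[1]+s*r[0]+c*r[1],r[2]])
pv=spotter.landmark_of("scene","pivot")[0]["point"];kn=spotter.landmark_of("scene","knob")[0]["point"];pg=spotter.landmark_of("scene","peg_mid")[0]["point"]
def f(p,full=False):
    T=p[3];q1,q2=p[4:6]; k=[-30-200*np.sin(q1),150-200*np.cos(q1),80];g=[k[0]+130*np.sin(q1+q2),k[1]+130*np.cos(q1+q2),80]
    obs=[((-90,200,260),(222,107)),((-90,-200,260),(406.4,154.6)),((90,200,T),(266,68)),((90,-200,T),(434,107)),((-90,200,T),(222,102.5)),((-30,150,100),pv),(k,kn),(g,pg)]
    if full: print(np.round([pr(W(p,a))-b for a,b in obs],1).tolist()); print("knob",W(p,k),"peg",W(p,g),"pivot",W(p,(-30,150,100)))
    return np.ravel([pr(W(p,a))-b for a,b in obs])
s=least_squares(f,[620,110,1.14,280,1.1,1.7],loss="soft_l1");print(np.round(s.x,3));f(s.x,True)
E
```

```text
[642.768 145.79    1.03  268.348   0.966   1.877]
[[-0.6, -0.8], [0.5, 0.7], [-0.6, 0.2], [0.5, -0.1], [-1.1, 0.1], [3.7, 0.1], [-0.4, -1.7], [0.3, 0.0]]
knob [511.49116448  -2.35574722  80.        ] peg [637.6803401  -33.60141823  80.        ] pivot [498.7072364  197.23526255 100.        ]
```

Emit:
move_arm([
  [8.5,[0,0,-10],0],
  [8.5,[0,0,-20],0],
  [8.5,[0,0,-20],0],
  [8.5,[0,0,-20],0],
  [8.5,[0,0,-20],0],
])

```text
clock: 2.33
eef_pos: [156.3, -503.0, 684.1]
tool_rot: [[0.955, 0.297, 0.0], [0.297, -0.955, -0.002], [-0.0, 0.002, -1.0]]
contact_force: [0.0, -1.4, 0.8]
gripper_width: 0.995
grasp_force: 0.0
```

Emit:
move_arm([
  [8.5,[0,0,-10],0],
  [8.5,[0,0,-20],0],
  [8.5,[0,0,-20],0],
  [8.5,[0,0,-20],0],
  [8.5,[0,0,-20],0],
])

```text
clock: 2.75
eef_pos: [129.6, -419.4, 756.5]
tool_rot: [[0.955, 0.297, 0.005], [0.297, -0.955, -0.008], [0.002, 0.009, -1.0]]
contact_force: [-0.5, 0.3, 0.2]
gripper_width: 0.994
grasp_force: 0.0
```

Emit:
move_arm([
  [8.5,[0,0,-10],0],
  [8.5,[0,0,-20],0],
  [8.5,[0,0,-20],0],
  [8.5,[0,0,-20],0],
  [8.5,[0,0,-20],0],
])

```text
clock: 3.17
eef_pos: [124.2, -399.0, 773.3]
tool_rot: [[0.955, 0.297, 0.01], [0.297, -0.954, -0.048], [-0.004, 0.049, -0.999]]
contact_force: [0.2, -0.7, -0.3]
gripper_width: 0.998
grasp_force: 0.0
```

Emit:
move_arm([
  [8.5,[3.4,-1.2,1.4],0],
  [8.5,[6.8,-2.4,2.8],0],
  [8.5,[10.2,-3.6,4.2],0],
  [8.5,[13.6,-4.8,5.6],0],
  [8.5,[17,-6,7],0],
])

```text
clock: 3.58
eef_pos: [266.3, -296.3, 700.2]
tool_rot: [[0.955, 0.296, 0.009], [0.296, -0.954, -0.047], [-0.005, 0.047, -0.999]]
contact_force: [0.3, -1.4, 1.1]
gripper_width: 0.994
grasp_force: 0.0
```

Emit:
move_arm([
  [0,[3,-2.4,0],0],
  [0,[6,-4.8,0],0],
  [0,[9,-7.2,0],0],
  [0,[12,-9.6,0],0],
  [0,[15,-12,0],0],
])

```text
clock: 4.0
eef_pos: [373.9, -136.9, 694.5]
tool_rot: [[0.955, 0.297, 0.009], [0.297, -0.954, -0.047], [-0.006, 0.048, -0.999]]
contact_force: [0.4, -1.3, 0.1]
gripper_width: 0.294
grasp_force: 0.0
```

Emit:
move_arm([
  [0,[2,-3,0],0],
  [0,[4,-6,0],0],
  [0,[6,-9,0],0],
  [0,[8,-12,0],0],
  [0,[10,-15,0],0],
])

```text
clock: 4.42
eef_pos: [424.4, 36.1, 686.6]
tool_rot: [[0.955, 0.297, 0.008], [0.297, -0.954, -0.048], [-0.006, 0.048, -0.999]]
contact_force: [0.6, -0.2, -0.6]
gripper_width: 0.001
grasp_force: 0.0
```

Emit:
move_arm([
  [0,[0.5,-3.8,0],0],
  [0,[1,-7.6,0],0],
  [0,[1.5,-11.4,0],0],
  [0,[2,-15,0],0],
  [0,[2,-18,0],0],
])

```text
clock: 4.83
eef_pos: [389.6, 214.5, 677.0]
tool_rot: [[0.954, 0.298, 0.007], [0.298, -0.953, -0.049], [-0.008, 0.049, -0.999]]
contact_force: [0.4, -0.8, -0.0]
gripper_width: -0.001
grasp_force: 0.0
```

Emit:
move_arm([
  [0,[-1.6,-3.5,0],0],
  [0,[-3.2,-7,0],0],
  [0,[-4.8,-10.5,0],0],
  [0,[-6.4,-14,0],0],
  [0,[-8,-17,0],0],
])

```text
clock: 5.25
eef_pos: [261.3, 352.0, 669.4]
tool_rot: [[0.955, 0.298, 0.008], [0.298, -0.953, -0.05], [-0.007, 0.05, -0.999]]
contact_force: [0.2, 1.3, -0.5]
gripper_width: -0.004
grasp_force: 0.0
```

```bash
python3 -c "
from rig import observe;s=observe();print(s['joints'],s['eef_pos'],s['tool_rot'],s['clock'])"
```

```text
[ 44.6958087   12.57627456  40.12587251  -3.04076763 128.926546
 115.48870354] [261.31128049 352.04288288 669.39328018] [[ 0.9546343   0.29766364  0.00834952]
 [ 0.29770166 -0.95335955 -0.04979253]
 [-0.00686133  0.05001932 -0.99872468]] 5.25
```

Emit:
move_arm([
  [0,[0,0,-40],0],
  [0,[0,0,-60],0],
  [0,[0,0,-60],0],
  [0,[0,0,-60],0],
  [0,[0,0,-60],0],
])

```text
clock: 5.67
eef_pos: [261.2, 352.2, 755.0]
tool_rot: [[0.954, 0.298, 0.034], [0.299, -0.954, -0.029], [0.023, 0.038, -0.999]]
contact_force: [0.2, 0.7, -1.4]
gripper_width: 0.001
grasp_force: 0.0
```

Emit:
move_arm([
  [0,[0,0,-60],0],
  [0,[0,0,-60],0],
  [0,[0,0,-60],0],
  [0,[0,0,-60],0],
  [0,[0,0,-60],0],
])

```text
clock: 6.08
eef_pos: [238.1, 329.6, 780.0]
tool_rot: [[0.951, 0.298, 0.079], [0.298, -0.954, 0.01], [0.078, 0.014, -0.997]]
contact_force: [-0.4, -0.3, 0.3]
gripper_width: -0.001
grasp_force: 0.0
```

```bash
python3 -c "
from rig import observe;s=observe();print(s['joints'],s['eef_pos'],s['tool_rot'],s['clock'])"
```

```text
[ 44.9944957   21.96086624   2.06726123  -5.97347664 152.2519172
 112.23378765] [238.10660714 329.5909848  779.99732116] [[ 0.95126675  0.29820853  0.07850636]
 [ 0.29836719 -0.95439903  0.00997565]
 [ 0.07790122  0.01393422 -0.9968637 ]] 6.0833
```

Emit:
move_arm([
  [0,[-2.8,-2.5,1.5],0],
  [0,[-5.6,-5,2],0],
  [0,[-8.4,-7.5,2],0],
  [0,[-11,-10,2],0],
  [0,[-11,-10,2],0],
])

```text
clock: 6.5
eef_pos: [100.7, 394.9, 748.8]
tool_rot: [[0.949, 0.308, 0.075], [0.308, -0.951, 0.008], [0.074, 0.015, -0.997]]
contact_force: [0.8, -1.3, 0.2]
gripper_width: -0.002
grasp_force: 0.0
```

```bash
python3 -c "
from rig import observe;import numpy as np;s=observe();print(s['joints'],s['eef_pos'],s['tool_rot'],s['clock'])
R=np.array(s['tool_rot']);
for az in (66,):
  a=np.radians(az);print(R.T@np.array([-.7*np.cos(a),-.7*np.sin(a),.7])*20)"
```

```text
[ 67.13778763  14.94500073  21.65123197  -5.9980343  141.1466032
 134.44389839] [100.72809338 394.89589283 748.79972378] [[ 0.9485925   0.30757464  0.07463312]
 [ 0.3078346  -0.95140384  0.00828191]
 [ 0.07355354  0.0151185  -0.99717667]] 6.5
[ -8.30892564  10.62834192 -14.49138029]
```

Emit:
move_arm([
  [0,[0,0,-8],0],
  [0,[0,0,-8],0],
  [0,[-8,10,-25],0],
  [0,[-16,20,-35],0],
  [0,[-16,20,-35],0],
])

```text
clock: 6.92
eef_pos: [86.4, 366.0, 799.8]
tool_rot: [[0.946, 0.302, 0.117], [0.296, -0.953, 0.068], [0.132, -0.03, -0.991]]
contact_force: [-0.2, -0.6, 0.2]
gripper_width: -0.0
grasp_force: 0.0
```

Emit:
move_arm([
  [0,[-8,10,-14],0],
  [0,[-8,10,-14],0],
  [0,[-8,10,-14],0],
  [0,[-8,10,-14],0],
  [0,[-8,10,-14],0],
])

```text
clock: 7.33
eef_pos: [57.4, 326.8, 825.4]
tool_rot: [[0.937, 0.309, 0.162], [0.29, -0.948, 0.128], [0.193, -0.073, -0.979]]
contact_force: [-0.6, -0.4, -0.6]
gripper_width: 0.001
grasp_force: 0.0
```

```bash
cat > st.py <<'E'
from rig import observe;import numpy as np,sys
s=observe();R=np.array(s['tool_rot']);z=R[:,2]
print('j',np.round(s['joints'],1),'p',np.round(s['eef_pos'],1),'tip',np.round(s['eef_pos']+73*z,1),'t',s['clock'],'F',np.round(s['contact_force'],1));print(np.round(R,3).tolist(),'tilt',np.degrees(np.arccos(-z[2])),'az',np.degrees(np.arctan2(z[1],z[0])))
p=np.array(s['eef_pos'])+73*z
for i in range(1,len(sys.argv)):  # world waypoints for the fingertip "x,y,z" -> tool shift cm
    w=np.array(eval(sys.argv[i]));print(w,np.round(R.T@(w-p)/10,1),'n',np.linalg.norm(w-p)/41.7)
E
python3 st.py
```

```text
j [ 71.5  15.    2.1 -14.  152.3 130.9] p [ 57.4 326.8 825.4] tip [ 69.2 336.1 754. ] t 7.3333 F [-0.6 -0.4 -0.6]
[[0.937, 0.309, 0.162], [0.29, -0.948, 0.128], [0.193, -0.073, -0.979]] tilt 11.882182699713862 az 38.27695633097259
```

```bash
python3 -c "
from rig import observe;import numpy as np
R=np.array(observe()['tool_rot'])
for v in ([0,-16,12],[-4,-15,12],[0,0,20],[0,-20,0]): print(v,np.round(R.T@np.array(v),1))"
```

```text
[0, -16, 12] [ -2.3  14.3 -13.8]
[-4, -15, 12] [ -5.8  12.1 -14.3]
[0, 0, 20] [  3.9  -1.5 -19.6]
[0, -20, 0] [-5.8 19.  -2.6]
```

Emit:
move_arm([
  [0,[-2,14,-14],0],
  [0,[-2,14,-14],0],
  [0,[-2,14,-14],0],
  [0,[-2,14,-14],0],
  [0,[-2,14,-14],0],
])

```text
clock: 7.75
eef_pos: [79.8, 270.3, 850.4]
tool_rot: [[0.925, 0.314, 0.214], [0.28, -0.944, 0.175], [0.257, -0.102, -0.961]]
contact_force: [0.4, 0.2, -0.7]
gripper_width: -0.0
grasp_force: 0.0
```

Emit:
move_arm([
  [0,[-2,18,-10],0],
  [0,[-2,18,-10],0],
  [0,[-2,18,-10],0],
  [0,[-2,18,-10],0],
  [0,[-2,18,-10],0],
])

```text
clock: 8.17
eef_pos: [119.3, 207.1, 870.0]
tool_rot: [[0.908, 0.317, 0.275], [0.267, -0.942, 0.204], [0.324, -0.112, -0.94]]
contact_force: [-0.4, 0.1, -0.1]
gripper_width: -0.002
grasp_force: 0.0
```

```bash
python3 st.py
```

```text
j [ 44.1   5.7   2.1  -5.5 152.2 111.3] p [119.3 207.1 870. ] tip [139.4 222.  801.4] t 8.1667 F [-0.4  0.1 -0.1]
[[0.908, 0.317, 0.275], [0.267, -0.942, 0.204], [0.324, -0.112, -0.94]] tilt 20.024058837228107 az 36.567231831261964
```

Emit:
move_arm([
  [0,[-2.4,-2.4,2],0],
  [0,[-4.8,-4.7,3.4],0],
  [0,[-7.3,-7,5],0],
  [0,[-9.7,-9.5,6],0],
  [0,[-12,-12,6.8],0],
])

```text
clock: 8.58
eef_pos: [7.1, 290.5, 789.3]
tool_rot: [[0.908, 0.315, 0.275], [0.265, -0.942, 0.204], [0.324, -0.112, -0.939]]
contact_force: [1.8, 0.7, 0.7]
gripper_width: -0.002
grasp_force: 0.0
```

```bash
python3 st.py;python3 -c "
from rig import observe;import numpy as np
R=np.array(observe()['tool_rot'])
for v in ([0,-16,12],[-6,3,0],[0,0,10],[0,-20,0]): print(v,np.round(R.T@np.array(v),1))"
```

```text
j [ 85.9  -1.9  36.3 -20.  130.4 143.4] p [  7.1 290.5 789.3] tip [ 27.2 305.4 720.7] t 8.5833 F [1.8 0.7 0.7]
[[0.908, 0.315, 0.275], [0.265, -0.942, 0.204], [0.324, -0.112, -0.939]] tilt 20.035964206256985 az 36.52355393900294
[0, -16, 12] [ -0.4  13.7 -14.5]
[-6, 3, 0] [-4.7 -4.7 -1. ]
[0, 0, 10] [ 3.2 -1.1 -9.4]
[0, -20, 0] [-5.3 18.8 -4.1]
```

Emit:
move_arm([
  [0,[2.4,-3,-6.8],0],
  [0,[2.4,-3,-6.8],0],
  [0,[0,12,-24],0],
  [0,[0,20,-30],0],
  [0,[0,20,-30],0],
])

```text
clock: 9.0
eef_pos: [2.9, 212.3, 871.5]
tool_rot: [[0.899, 0.322, 0.298], [0.263, -0.939, 0.223], [0.351, -0.122, -0.928]]
contact_force: [0.1, -0.0, 1.0]
gripper_width: 0.001
grasp_force: 0.0
```

Emit:
move_arm([
  [0,[-3,14,-14],0],
  [0,[-3,14,-14],0],
  [0,[-3,14,-14],0],
  [0,[-3,14,-14],0],
  [0,[-3,14,-14],0],
])

```text
clock: 9.42
eef_pos: [-0.9, 114.5, 891.6]
tool_rot: [[0.874, 0.336, 0.35], [0.244, -0.928, 0.282], [0.419, -0.162, -0.893]]
contact_force: [0.0, -0.3, 0.9]
gripper_width: -0.002
grasp_force: 0.0
```

```bash
python3 st.py
```

```text
j [ 99.4  -0.    2.1 -57.1 152.2 114.9] p [ -0.9 114.5 891.6] tip [ 24.6 135.2 826.4] t 9.4167 F [ 0.  -0.3  0.9]
[[0.874, 0.336, 0.35], [0.244, -0.928, 0.282], [0.419, -0.162, -0.893]] tilt 26.709707290386646 az 38.925103838255566
```

```bash
python3 -c "
from rig import observe;import numpy as np
R=np.array(observe()['tool_rot'])
for v in ([-14,-2,6],[-14,-6,8]): print(v,np.round(R.T@np.array(v),1))"
```

```text
[-14, -2, 6] [-10.2  -3.8 -10.8]
[-14, -6, 8] [-10.4  -0.4 -13.7]
```

Emit:
move_arm([
  [0,[-10,-4,-11],0],
  [0,[-10,-4,-11],0],
  [0,[-10,-4,-11],0],
  [0,[-10,-4,-11],0],
  [0,[-10,-4,-11],0],
])

```text
clock: 9.83
eef_pos: [-25.8, 141.6, 885.8]
tool_rot: [[0.885, 0.339, 0.319], [0.249, -0.924, 0.29], [0.393, -0.177, -0.902]]
contact_force: [0.3, 0.5, -0.1]
gripper_width: 0.001
grasp_force: 0.0
```

```bash
python3 st.py
```

```text
j [107.4   2.5   2.1 -57.1 152.2 123.3] p [-25.8 141.6 885.8] tip [ -2.5 162.8 820. ] t 9.8333 F [ 0.3  0.5 -0.1]
[[0.885, 0.339, 0.319], [0.249, -0.924, 0.29], [0.393, -0.177, -0.902]] tilt 25.531799517137333 az 42.29439687548531
```

Emit:
move_arm([
  [0,[-11,2,-12],0],
  [0,[-11,2,-12],0],
  [0,[-11,2,-12],0],
  [0,[-11,2,-12],0],
  [0,[-11,2,-12],0],
])

```text
clock: 10.25
eef_pos: [-40.4, 142.3, 884.9]
tool_rot: [[0.89, 0.349, 0.293], [0.256, -0.915, 0.313], [0.377, -0.204, -0.903]]
contact_force: [-0.3, -0.3, -0.7]
gripper_width: -0.001
grasp_force: 0.0
```

Emit:
move_arm([
  [0,[-4,14,-11],0],
  [0,[-4,14,-11],0],
  [0,[-4,14,-11],0],
  [0,[-4,14,-11],0],
  [0,[-4,14,-11],0],
])

```text
clock: 10.67
eef_pos: [4.3, 65.5, 898.1]
tool_rot: [[0.875, 0.36, 0.323], [0.237, -0.902, 0.362], [0.421, -0.24, -0.874]]
contact_force: [0.3, -0.4, -0.5]
gripper_width: 0.001
grasp_force: 0.0
```

```bash
python3 st.py
```

```text
j [102.   -4.3   2.1 -57.1 152.2 115.9] p [  4.3  65.5 898.1] tip [ 27.9  91.9 834.3] t 10.6667 F [ 0.3 -0.4 -0.5]
[[0.875, 0.36, 0.323], [0.237, -0.902, 0.362], [0.421, -0.24, -0.874]] tilt 29.015042271683974 az 48.256255043580644
```

Emit:
move_arm([
  [0,[-13,-3,-10],0],
  [0,[-13,-3,-10],0],
  [0,[-13,-3,-10],0],
  [0,[-13,-3,-10],0],
  [0,[-13,-3,-10],0],
])

```text
clock: 11.08
eef_pos: [-4.3, 79.6, 896.5]
tool_rot: [[0.88, 0.365, 0.302], [0.247, -0.898, 0.365], [0.405, -0.247, -0.881]]
contact_force: [0.2, 0.3, 0.1]
gripper_width: 0.001
grasp_force: 0.0
```

Emit:
move_arm([
  [0,[-7,12,-11],0],
  [0,[-7,12,-11],0],
  [0,[-7,12,-11],0],
  [0,[-7,12,-11],0],
  [0,[-7,12,-11],0],
])

```text
clock: 11.5
eef_pos: [17.2, 5.2, 901.1]
tool_rot: [[0.862, 0.375, 0.34], [0.222, -0.884, 0.412], [0.455, -0.279, -0.846]]
contact_force: [0.5, 0.2, -0.2]
gripper_width: 0.003
grasp_force: 0.0
```

```bash
python3 st.py "(320,250,600)" "(420,0,500)" "(420,-90,250)"
```

```text
j [ 97.5  -9.4   2.1 -57.1 152.2 110. ] p [ 17.2   5.2 901.1] tip [ 42.1  35.2 839.3] t 11.5 F [ 0.5  0.2 -0.2]
[[0.862, 0.375, 0.34], [0.222, -0.884, 0.412], [0.455, -0.279, -0.846]] tilt 32.274178707627655 az 50.418062721402116
[320 250 600] [17.8 -1.9 38.5] n 10.192511491739099
[420   0 500] [16.4 26.8 40.1] n 12.209527545190396
[420 -90 250] [ 3.  41.7 57.5] n 17.055660040531528
```

```bash
python3 st.py "(160,150,760)" "(290,220,660)" "(400,120,540)" "(430,-20,420)" "(420,-110,300)"
```

```text
j [ 97.5  -9.4   2.1 -57.1 152.2 110. ] p [ 17.2   5.2 901.1] tip [ 42.1  35.2 839.3] t 11.5 F [ 0.5  0.2 -0.2]
[[0.862, 0.375, 0.34], [0.222, -0.884, 0.412], [0.455, -0.279, -0.846]] tilt 32.274178707627655 az 50.418062721402116
[160 150 760] [ 9.1 -3.5 15.4] n 4.38076799183539
[290 220 660] [17.3 -2.  31.2] n 8.571802639368324
[400 120 540] [19.1 14.3 41. ] n 11.372552652344101
[430 -20 420] [13.1 31.1 46.4] n 13.763059729424034
[ 420 -110  300] [ 4.8 42.1 52.5] n 16.172576166754013
```

Emit:
move_arm([
  [0,[1.7,-1.2,3],0],
  [0,[3.4,-2.4,6.1],0],
  [0,[5.2,-3.5,9.2],0],
  [0,[7,-4,12.4],0],
  [0,[9.2,-3.6,15.4],0],
])

```text
clock: 11.92
eef_pos: [32.1, 47.9, 838.6]
tool_rot: [[0.851, 0.383, 0.359], [0.217, -0.88, 0.422], [0.478, -0.281, -0.832]]
contact_force: [-0.1, -0.3, -0.3]
gripper_width: 0.003
grasp_force: 0.0
```

```bash
python3 st.py "(290,220,660)" "(400,120,540)" "(430,-20,420)" "(420,-110,300)"
```

```text
j [131.3 -20.4  40.1 -57.  139.2 151.2] p [ 32.1  47.9 838.6] tip [ 58.3  78.7 777.8] t 11.9167 F [-0.1 -0.3 -0.3]
[[0.851, 0.383, 0.359], [0.217, -0.88, 0.422], [0.478, -0.281, -0.832]] tilt 33.66267978673805 az 49.60455667774226
[290 220 660] [17.2 -0.3 24.1] n 7.0945805724099795
[400 120 540] [18.6 16.1 33.8] n 10.032574066153252
[430 -20 420] [12.4 33.  39. ] n 12.597407023571003
[ 420 -110  300] [ 3.9 43.9 44.8] n 15.067394573214974
```

```bash
python3 st.py "(40,220,760)" "(200,270,700)"
```

```text
j [131.3 -20.4  40.1 -57.  139.2 151.2] p [ 32.1  47.9 838.6] tip [ 58.3  78.7 777.8] t 11.9167 F [-0.1 -0.3 -0.3]
[[0.851, 0.383, 0.359], [0.217, -0.88, 0.422], [0.478, -0.281, -0.832]] tilt 33.66267978673805 az 49.60455667774226
[ 40 220 760] [  0.7 -12.6   6.8] n 3.442881330922442
[200 270 700] [12.5 -9.2 19.6] n 6.00573599832218
```

Emit:
move_arm([
  [0,[0,-3,1.4],0],
  [0,[0.1,-6,2.8],0],
  [0,[0.2,-9,4.2],0],
  [0,[0.4,-12,5.6],0],
  [0,[0.7,-12.5,6.7],0],
])

```text
clock: 12.33
eef_pos: [10.2, 114.2, 832.1]
tool_rot: [[0.851, 0.384, 0.358], [0.22, -0.88, 0.421], [0.476, -0.28, -0.834]]
contact_force: [-1.1, -0.1, -0.9]
gripper_width: -0.002
grasp_force: 0.0
```

```bash
python3 st.py "(200,270,700)" "(290,220,660)" "(400,120,540)" "(430,-20,420)" "(420,-110,300)"
```

```text
j [ 87.7 -20.2  42.1 -25.5 127.7 137.3] p [ 10.2 114.2 832.1] tip [ 36.3 144.9 771.2] t 12.3333 F [-1.1 -0.1 -0.9]
[[0.851, 0.384, 0.358], [0.22, -0.88, 0.421], [0.476, -0.28, -0.834]] tilt 33.53008672969564 az 49.64955590474632
[200 270 700] [13.3 -2.7 17.1] n 5.226850501497759
[290 220 660] [18.   6.2 21.5] n 6.882140522478913
[400 120 540] [19.4 22.6 31.2] n 10.352071946004674
[430 -20 420] [13.2 39.4 36.4] n 13.255588815088016
[ 420 -110  300] [ 4.6 50.3 42.3] n 15.802712345827272
```

Emit:
move_arm([
  [0,[2.7,-0.5,3.4],0],
  [0,[5.3,-1,6.8],0],
  [0,[8,-1.5,10.3],0],
  [0,[10.6,-2,13.7],0],
  [0,[13.3,-2.5,17],0],
])

```text
clock: 12.75
eef_pos: [33.1, 152.0, 810.4]
tool_rot: [[0.856, 0.38, 0.351], [0.232, -0.888, 0.396], [0.463, -0.258, -0.848]]
contact_force: [-1.7, 0.7, 0.3]
gripper_width: -0.001
grasp_force: 0.0
```

```bash
python3 st.py "(290,220,640)" "(340,190,600)"  "(400,120,540)" "(430,-20,420)" "(420,-110,300)"
```

```text
j [ 44.7 -23.   47.6   2.4 123.4 117.2] p [ 33.1 152.  810.4] tip [ 58.7 180.9 748.5] t 12.75 F [-1.7  0.7  0.3]
[[0.856, 0.38, 0.351], [0.232, -0.888, 0.396], [0.463, -0.258, -0.848]] tilt 31.974204783663765 az 48.44957248230016
[290 220 640] [15.7  8.1 18.9] n 6.1973514642896985
[340 190 600] [17.4 13.7 22.8] n 7.63041807346874
[400 120 540] [18.1 23.8 27.3] n 9.700721847262349
[430 -20 420] [11.9 40.4 32.9] n 12.8267334989403
[ 420 -110  300] [ 3.4 51.1 39.2] n 15.471900300567135
```

Emit:
move_arm([
  [0,[2.6,1.4,3.1],0],
  [0,[5.2,2.7,6.2],0],
  [0,[7.8,4,9.3],0],
  [0,[10.4,5.4,12.5],0],
  [0,[13,6.7,15.6],0],
])

```text
clock: 13.17
eef_pos: [92.6, 170.8, 777.9]
tool_rot: [[0.856, 0.381, 0.348], [0.237, -0.889, 0.391], [0.459, -0.252, -0.852]]
contact_force: [-0.2, 1.0, -0.5]
gripper_width: 0.0
grasp_force: 0.0
```

```bash
python3 st.py "(340,170,600)"  "(400,120,540)" "(430,-20,420)" "(420,-110,300)"
```

```text
j [  1.7 -25.8  56.1  27.2 123.7  92.7] p [ 92.6 170.8 777.9] tip [118.  199.4 715.7] t 13.1667 F [-0.2  1.  -0.5]
[[0.856, 0.381, 0.348], [0.237, -0.889, 0.391], [0.459, -0.252, -0.852]] tilt 31.562249295276484 az 48.29701889715557
[340 170 600] [13.  14.  16.4] n 6.044667389116306
[400 120 540] [14.2 22.2 21.7] n 8.191986270953954
[430 -20 420] [ 8.  38.9 27.5] n 11.572995464964816
[ 420 -110  300] [-0.5 49.5 33.8] n 14.382507890598932
```

Emit:
move_arm([
  [0,[0.7,3.3,2.3],0],
  [0,[1.4,6.6,4.6],0],
  [0,[2,9.9,6.9],0],
  [0,[2.7,13.2,9.3],0],
  [0,[3.4,16.5,11.7],0],
])

```text
clock: 13.58
eef_pos: [136.4, 144.3, 734.0]
tool_rot: [[0.865, 0.375, 0.333], [0.24, -0.893, 0.382], [0.441, -0.25, -0.862]]
contact_force: [1.1, 0.0, -0.3]
gripper_width: 0.002
grasp_force: 0.0
```

Emit:
move_arm([
  [0,[0.7,3.3,2.3],0],
  [0,[1.4,6.6,4.6],0],
  [0,[2,9.9,6.9],0],
  [0,[2.7,13.2,9.3],0],
  [0,[3.4,16.5,11.7],0],
])

```text
clock: 14.0
eef_pos: [267.4, 48.5, 604.7]
tool_rot: [[0.867, 0.372, 0.332], [0.238, -0.893, 0.381], [0.438, -0.251, -0.863]]
contact_force: [0.2, -0.4, 0.1]
gripper_width: 0.001
grasp_force: 0.0
```

```bash
python3 st.py "(420,-110,300)" "(550,-90,250)" "(610,-80,200)"; python3 - <<'E'
from h import *
import cv2
d=viewer.capture("scene");cv2.imwrite("pics/s1.png",d["img"][:,:,::-1])
for n,z in dict(pivot=100,knob=80,peg_mid=80).items(): print(n,lm("scene",n,z,d))
d=viewer.capture("top");cv2.imwrite("pics/t1.png",d["img"][:,:,::-1])
for n,z in dict(knob=80,peg_mid=80).items(): print(n,lm("top",n,z,d))
E
```

```text
j [-36.4 -21.6  86.5  32.2 109.3  47. ] p [267.4  48.5 604.7] tip [291.6  76.3 541.7] t 14.0 F [ 0.2 -0.4  0.1]
[[0.867, 0.372, 0.332], [0.238, -0.893, 0.381], [0.438, -0.251, -0.863]] tilt 30.347258907119556 az 48.9815078231211
[ 420 -110  300] [-3.9 27.5 18. ] n 7.939687797019885
[550 -90 250] [ 5.7 31.8 27.4] n 10.160240934003957
[610 -80 200] [ 8.9 34.4 34.1] n 11.810460574014026
pivot [488.23175424 194.13484679 100.        ]
knob [506.83877883 -10.29671116  80.        ]
peg_mid [638.08137821 -21.62296288  80.        ]
knob [509.46900383  -8.44520342  80.        ]
peg_mid [645.73257103 -21.58986027  80.        ]
```

View pics/s1.png

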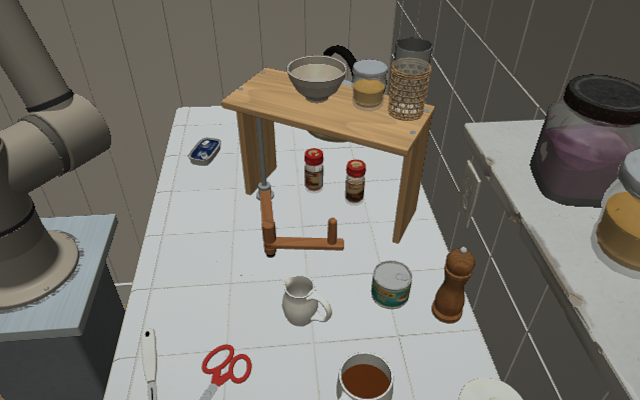

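```bash
python3 st.py "(560,-110,250)" "(630,-85,70)"
```

```text
j [-36.3 -21.8  86.1  32.3 109.6  47.1] p [265.8  50.3 607.7] tip [290.2  78.  544.8] t 14.35 F [-0.2  0.1 -0.1]
[[0.865, 0.375, 0.334], [0.241, -0.893, 0.38], [0.441, -0.249, -0.862]] tilt 30.40204326770373 az 48.74883624759115
[ 560 -110  250] [ 5.8 34.2 27.3] n 10.591633388622421
[630 -85  70] [ 4.5 39.1 46.1] n 14.537524000037825
```

Emit:
move_arm([
  [0,[0.6,3.2,2.5],0],
  [0,[1.2,6.4,5],0],
  [0,[1.8,9.6,7.5],0],
  [0,[2.4,12.8,10],0],
  [0,[3,16,13],0],
])

```text
clock: 14.77
eef_pos: [394.6, -35.9, 470.0]
tool_rot: [[0.864, 0.375, 0.336], [0.241, -0.894, 0.379], [0.442, -0.246, -0.862]]
contact_force: [0.7, -0.6, -0.4]
gripper_width: 0.003
grasp_force: 0.0
```

```bash
python3 st.py "(560,-110,250)" "(630,-85,70)"
```

```text
j [-35.1  -5.6  96.   30.3  86.4  34.5] p [394.6 -35.9 470. ] tip [419.1  -8.3 407. ] t 14.7667 F [ 0.7 -0.6 -0.4]
[[0.864, 0.375, 0.336], [0.241, -0.894, 0.379], [0.442, -0.246, -0.862]] tilt 30.402541466171066 az 48.46786335167143
[ 560 -110  250] [ 2.8 18.2 14.4] n 5.616923895320006
[630 -85  70] [ 1.5 23.1 33.2] n 9.710331981367336
```

Emit:
move_arm([
  [0,[0.5,3.3,2.6],0],
  [0,[1,6.6,5.2],0],
  [0,[1.5,9.9,7.8],0],
  [0,[2,13.2,10.4],0],
  [0,[2.8,16.5,13.5],0],
])

```text
clock: 15.18
eef_pos: [521.5, -123.2, 328.9]
tool_rot: [[0.865, 0.375, 0.335], [0.24, -0.893, 0.379], [0.441, -0.248, -0.863]]
contact_force: [0.3, 0.0, 1.2]
gripper_width: 0.003
grasp_force: 0.0
```

```bash
python3 st.py "(630,-90,70)"
```

```text
j [-34.9  16.4  93.3  32.4  69.8  24.5] p [ 521.5 -123.2  328.9] tip [545.9 -95.5 265.9] t 15.1833 F [0.3 0.  1.2]
[[0.865, 0.375, 0.335], [0.24, -0.893, 0.379], [0.441, -0.248, -0.863]] tilt 30.39800360607665 az 48.58798729403147
[630 -90  70] [-1.2  7.5 19.9] n 5.114357533297921
```

Emit:
move_arm([
  [0,[-0.2,1.5,3.8],0],
  [0,[-0.5,3,7.6],0],
  [0,[-0.7,4.5,11.4],0],
  [0,[-1,6,15.2],0],
  [0,[-1.2,7.5,19],0],
])

```text
clock: 15.6
eef_pos: [602.4, -119.6, 140.5]
tool_rot: [[0.865, 0.375, 0.334], [0.24, -0.893, 0.38], [0.441, -0.248, -0.862]]
contact_force: [0.7, -0.5, 0.0]
gripper_width: -0.002
grasp_force: 0.0
```

```bash
python3 - <<'E'
from h import *
import cv2
d=viewer.capture("scene");cv2.imwrite("pics/s2.png",cv2.resize(d["img"][130:380,200:500,::-1],None,fx=2.5,fy=2.5))
for n,z in dict(knob=80,peg_mid=80).items(): print(n,lm("scene",n,z,d))
E
python3 st.py "(635,-60,70)"
```

```text
knob [507.91720892  -5.90202623  80.        ]
peg_mid [637.87672791 -14.38192541  80.        ]
j [-29.8  36.5  94.4  40.   50.5  14.5] p [ 600.7 -118.6  137.9] tip [624.6 -90.6  74.9] t 15.75 F [-0.2 -0.1  0.5]
[[0.868, 0.374, 0.327], [0.239, -0.892, 0.384], [0.436, -0.255, -0.863]] tilt 30.329906393436744 az 49.57743609774019
[635 -60  70] [ 1.4 -2.2  1.9] n 0.7826093218944029
```

View pics/s2.png

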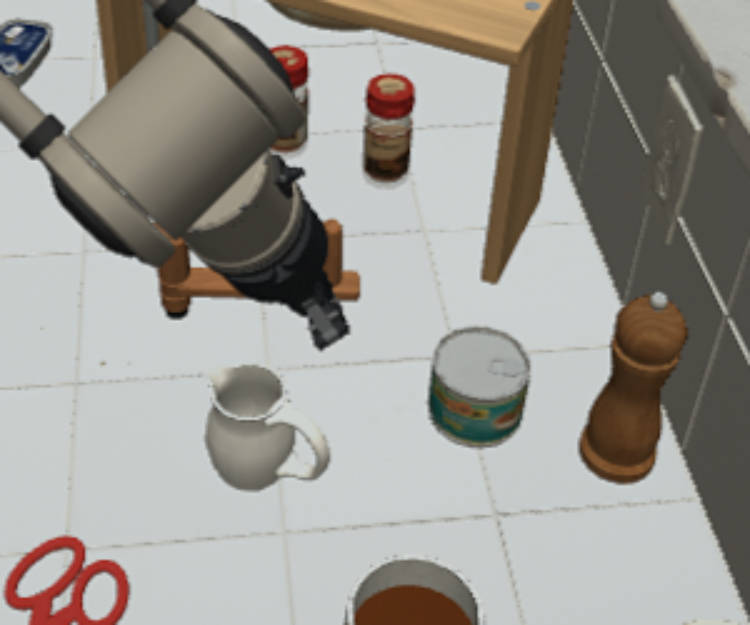

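```bash
python3 st.py "(630,-62,72)" "(636,-36,72)" "(640,-10,72)" "(638,10,72)" "(635,28,72)" "(630,43,72)" "(622,60,72)" "(612,74,72)" "(601,87,72)" "(588,99,72)"
```

```text
j [-29.8  36.5  94.4  40.   50.5  14.5] p [ 600.7 -118.6  137.9] tip [624.6 -90.6  74.9] t 15.75 F [-0.2 -0.1  0.5]
[[0.868, 0.374, 0.327], [0.239, -0.892, 0.384], [0.436, -0.255, -0.863]] tilt 30.329906393436744 az 49.57743609774019
[630 -62  72] [ 1.  -2.3  1.5] n 0.7001701750284917
[636 -36  72] [ 2.2 -4.4  2.7] n 1.3381424230598151
[640 -10  72] [ 3.1 -6.5  3.8] n 1.9678024143422215
[638  10  72] [ 3.4 -8.4  4.6] n 2.433544255316407
[635  28  72] [  3.6 -10.1   5.1] n 2.8546757146926534
[630  43  72] [  3.5 -11.6   5.6] n 3.206016969951772
[622  60  72] [  3.2 -13.4   6. ] n 3.6115559907649004
[612  74  72] [  2.7 -15.1   6.2] n 3.958270864402823
[601  87  72] [  2.1 -16.6   6.3] n 4.295897032104512
[588  99  72] [  1.2 -18.2   6.3] n 4.630167259175412
```

Emit:
move_arm([
  [0,[1,-2.3,1.5],0],
  [0,[2.2,-4.4,2.7],0],
  [0,[3.1,-6.5,3.8],0],
  [0,[3.4,-8.4,4.6],0],
  [0,[3.6,-10.1,5.1],0],
])

```text
clock: 16.17
eef_pos: [612.4, -0.3, 142.4]
tool_rot: [[0.863, 0.377, 0.338], [0.241, -0.893, 0.38], [0.445, -0.246, -0.861]]
contact_force: [-0.6, -1.3, -0.6]
gripper_width: -0.001
grasp_force: 0.6
```

```bash
python3 st.py "(630,43,72)" "(622,60,72)" "(612,74,72)" "(601,87,72)" "(588,99,72)"; python3 - <<'E'
from h import *
for c in("scene","top"):
    d=viewer.capture(c)
    for n,z in dict(knob=80,peg_mid=80).items(): print(c,n,lm(c,n,z,d))
E
```

```text
j [-18.   34.3  98.3  43.2  42.9  21.4] p [ 6.124e+02 -3.000e-01  1.424e+02] tip [637.1  27.4  79.5] t 16.1667 F [-0.6 -1.3 -0.6]
[[0.863, 0.377, 0.338], [0.241, -0.893, 0.38], [0.445, -0.246, -0.861]] tilt 30.5618101279064 az 48.34819102330572
[630  43  72] [-0.6 -1.5  1. ] n 0.4486585416145801
[622  60  72] [-0.8 -3.3  1.4] n 0.8800616356457288
[612  74  72] [-1.4 -4.9  1.6] n 1.2818138176010079
[601  87  72] [-2.  -6.5  1.7] n 1.6804122182878831
[588  99  72] [-2.8 -8.1  1.7] n 2.089418394832314
scene knob [507.31841977  -5.24807223  80.        ]
scene peg_mid [627.1096533   40.04142207  80.        ]
top knob [506.88754514 -13.46955708  80.        ]
top peg_mid [ 527.40877608 -186.5791576    80.        ]
```

Emit:
move_arm([
  [0,[-0.6,-1.5,1],0],
  [0,[-0.8,-3.3,1.4],0],
  [0,[-1.4,-4.9,1.6],0],
  [0,[-2,-6.5,1.7],0],
  [0,[-2.8,-8.1,1.7],0],
])

```text
clock: 16.88
eef_pos: [563.0, 69.7, 132.1]
tool_rot: [[0.865, 0.373, 0.335], [0.238, -0.894, 0.38], [0.441, -0.249, -0.862]]
contact_force: [1.3, -1.5, 0.0]
gripper_width: -0.001
grasp_force: 0.7
```

```bash
python3 st.py "(576,108,72)" "(564,118,72)" "(554,126,72)" "(545,131,72)" "(537,134,72)"; python3 - <<'E'
from h import *
for c in("scene",):
    d=viewer.capture(c)
    for n,z in dict(knob=80,peg_mid=80).items(): print(c,n,lm(c,n,z,d))
E
```

```text
j [-11.7  31.1 107.7  49.3  35.5  19.5] p [563.   69.7 132.1] tip [587.4  97.4  69.1] t 16.8833 F [ 1.3 -1.5  0. ]
[[0.865, 0.373, 0.335], [0.238, -0.894, 0.38], [0.441, -0.249, -0.862]] tilt 30.41797969923184 az 48.55272902026995
[576 108  72] [-0.6 -1.4 -0.2] n 0.3800543527209349
[564 118  72] [-1.4 -2.8 -0.2] n 0.7513037070570397
[554 126  72] [-2.1 -3.9 -0.3] n 1.0572696725414175
[545 131  72] [-2.7 -4.7 -0.4] n 1.2997385522161944
[537 134  72] [-3.4 -5.2 -0.5] n 1.495883850328931
scene knob [507.59660551 -13.63753235  80.        ]
scene peg_mid [568.27097047 103.70760007  80.        ]
```

Emit:
move_arm([
  [0,[-0.6,-1.4,-0.2],0],
  [0,[-1.4,-2.8,-0.2],0],
  [0,[-2.1,-3.9,-0.3],0],
  [0,[-2.7,-4.7,-0.4],0],
  [0,[-3.4,-5.2,-0.5],0],
])

```text
clock: 17.45
eef_pos: [512.7, 106.6, 134.5]
tool_rot: [[0.865, 0.374, 0.335], [0.239, -0.893, 0.381], [0.441, -0.249, -0.862]]
contact_force: [1.1, -0.3, 0.8]
gripper_width: 0.004
grasp_force: 0.0
```

```bash
python3 st.py "(530,134,72)" "(523,134,72)"; python3 - <<'E'
from h import *
import cv2
for c in("scene","top"):
    d=viewer.capture(c);cv2.imwrite(f"pics/{c[0]}3.png",cv2.resize(d["img"][60:310,200:500,::-1],None,fx=2.5,fy=2.5))
    for n,z in dict(knob=80,peg_mid=80).items(): print(c,n,lm(c,n,z,d))
E
```

```text
j [ -8.2  27.4 115.4  54.6  31.4  16.3] p [512.7 106.6 134.5] tip [537.1 134.4  71.6] t 17.45 F [ 1.1 -0.3  0.8]
[[0.865, 0.374, 0.335], [0.239, -0.893, 0.381], [0.441, -0.249, -0.862]] tilt 30.457294586632365 az 48.66046787782225
[530 134  72] [-0.6 -0.2 -0.3] n 0.17136810377265274
[523 134  72] [-1.2 -0.5 -0.5] n 0.338941238292115
scene knob [510.56656976  -5.23471673  80.        ]
scene peg_mid [499.37217701 113.17710408  80.        ]
top knob [510.95956317  -9.08005026  80.        ]
top peg_mid [502.69776954 116.6647688   80.        ]
```

View pics/s3.png

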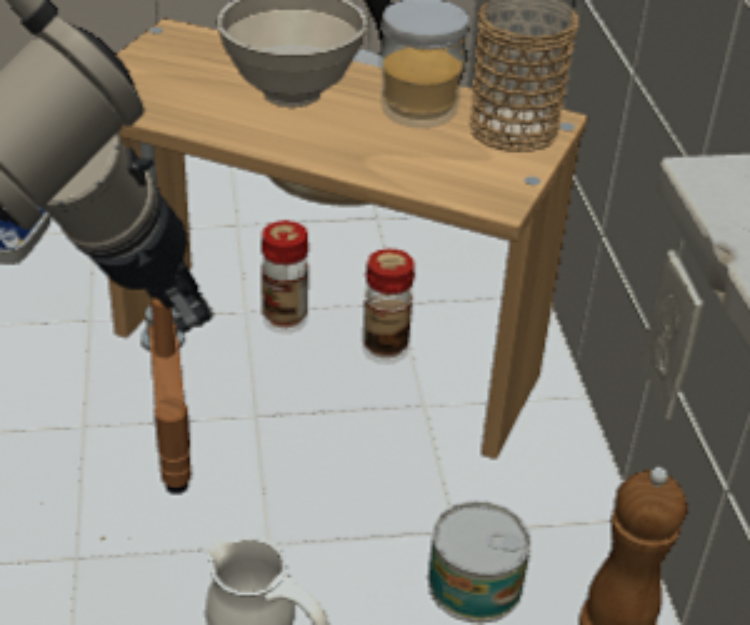

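The bars look in line, with the peg at crop (160,305) over the inner bar and the knob at (172,430). I'll nudge gently to make sure the outer bar is on its stop.

Emit:
move_arm([
  [0,[-0.3,-0.1,-0.1],0],
  [0,[-0.6,-0.2,-0.3],0],
  [0,[-0.9,-0.4,-0.4],0],
  [0,[-0.9,-0.4,-0.4],0],
])

```text
clock: 18.08
eef_pos: [502.0, 106.7, 135.0]
tool_rot: [[0.865, 0.374, 0.335], [0.239, -0.893, 0.381], [0.441, -0.249, -0.862]]
contact_force: [4.6, 1.7, 1.1]
gripper_width: 0.0
grasp_force: 0.0
```

```bash
python3 st.py "(560,110,120)" "(590,20,160)" ; python3 - <<'E'
from h import *
for c in("scene","top"):
    d=viewer.capture(c)
    for n,z in dict(knob=80,peg_mid=80).items(): print(c,n,lm(c,n,z,d))
E
```

```text
j [ -8.4  26.6 117.   55.7  31.   14.9] p [502.  106.7 135. ] tip [526.5 134.5  72.1] t 18.0833 F [4.6 1.7 1.1]
[[0.865, 0.374, 0.335], [0.239, -0.893, 0.381], [0.441, -0.249, -0.862]] tilt 30.458351828235173 az 48.6474387376284
[560 110 120] [ 4.4  2.2 -3.9] n 1.5199609137601138
[590  20 160] [ 6.6 10.4 -9.8] n 3.7813644274822105
scene knob [479.63424266 -13.82346839  80.        ]
scene peg_mid [492.77113798 116.59512242  80.        ]
top knob [477.72341005  -7.22883843  80.        ]
top peg_mid [498.42972989 124.84081985  80.        ]
```

Emit:
move_arm([
  [0,[1.3,0.6,0.5],0],
  [0,[1.3,0.6,-3.2],0],
  [0,[1.3,0.6,-7],0],
  [0,[1.3,0.6,-10.8],0],
  [0,[1.3,0.6,-14.5],0],
])

```text
clock: 18.8
eef_pos: [464.8, 49.1, 263.7]
tool_rot: [[0.867, 0.374, 0.328], [0.241, -0.893, 0.381], [0.436, -0.252, -0.864]]
contact_force: [-0.1, 0.7, 0.4]
gripper_width: 0.002
grasp_force: 0.0
```

```bash
python3 st.py "(425,-10,190)" "(435,-20,72)"; python3 - <<'E'
from h import *
for c in("scene","top"):
    d=viewer.capture(c)
    for n,z in dict(knob=80,peg_mid=80).items(): print(c,n,lm(c,n,z,d))
E
```

```text
j [-17.7  10.3 113.4  37.2  50.   30.2] p [464.8  49.1 263.7] tip [488.7  77.  200.6] t 18.8 F [-0.1  0.7  0.4]
[[0.867, 0.374, 0.328], [0.241, -0.893, 0.381], [0.436, -0.252, -0.864]] tilt 30.202503117081054 az 49.25693792400572
[425 -10 190] [-8.1  5.6 -4.5] n 2.597651502589891
[435 -20  72] [-12.6   9.9   5.7] n 4.07076496312792
scene knob [476.58468996  -8.80826607  80.        ]
scene peg_mid [489.89742519 114.70226014  80.        ]
top knob [484.19606046 -11.22565838  80.        ]
top peg_mid [496.71242906 125.85475717  80.        ]
```

Emit:
move_arm([
  [0,[-2.7,1.9,-1.5],0],
  [0,[-5.4,3.7,-3],0],
  [0,[-8.1,5.6,-4.5],0],
  [0,[-9.3,7,-1.1],0],
  [0,[-10.8,8.5,2.3],0],
])

```text
clock: 19.52
eef_pos: [412.7, -45.7, 174.6]
tool_rot: [[0.865, 0.372, 0.336], [0.238, -0.895, 0.377], [0.441, -0.246, -0.863]]
contact_force: [2.2, 1.0, -0.2]
gripper_width: 0.003
grasp_force: 0.0
```

```bash
python3 st.py "(437,-25,72)" "(457,-27,72)" "(480,-25,72)" "(515,-22,72)"
```

```text
j [-34.7  17.  124.1  45.4  44.7   1.6] p [412.7 -45.7 174.6] tip [437.2 -18.1 111.6] t 19.5167 F [ 2.2  1.  -0.2]
[[0.865, 0.372, 0.336], [0.238, -0.895, 0.377], [0.441, -0.246, -0.863]] tilt 30.34675484083381 az 48.26270868643751
[437 -25  72] [-1.9  1.6  3.2] n 0.9643411570671038
[457 -27  72] [-0.2  2.5  3.7] n 1.0829367650568267
[480 -25  72] [1.8 3.2 4.6] n 1.4077619606370109
[515 -22  72] [4.9 4.2 5.9] n 2.095083618208933
```

Emit:
move_arm([
  [0,[-1.5,1.2,2.4],0],
  [0,[-1,1.2,3.6],0],
  [0,[-0.2,1,4],0],
  [0,[1.5,1.6,4.7],0],
  [0,[3,2.2,5.2],0],
])

```text
clock: 19.93
eef_pos: [464.1, -34.7, 137.1]
tool_rot: [[0.867, 0.375, 0.329], [0.24, -0.892, 0.383], [0.437, -0.253, -0.863]]
contact_force: [-1.1, -0.3, -1.9]
gripper_width: 0.005
grasp_force: 1.0
```

```bash
python3 st.py "(505,-5,72)" "(522,-4,72)" "(539,0,72)" "(556,4,72)" "(573,10,72)"; python3 - <<'E'
from h import *
for c in("scene","top"):
    d=viewer.capture(c)
    for n,z in dict(knob=80,peg_mid=80).items(): print(c,n,lm(c,n,z,d))
E
```

```text
j [-29.1  25.2 119.3  49.7  40.4   1.4] p [464.1 -34.7 137.1] tip [488.1  -6.8  74.1] t 19.9333 F [-1.1 -0.3 -1.9]
[[0.867, 0.375, 0.329], [0.24, -0.892, 0.383], [0.437, -0.253, -0.863]] tilt 30.32192035412561 az 49.32710779235022
[505  -5  72] [1.4 0.5 0.8] n 0.4105701636773109
[522  -4  72] [2.9 1.1 1.4] n 0.8171765604729243
[539   0  72] [4.5 1.4 2.1] n 1.2323594435582654
[556   4  72] [6.1 1.6 2.8] n 1.6493758101659093
[573  10  72] [7.7 1.7 3.6] n 2.075871099182888
scene knob [506.95265382  -2.50466426  80.        ]
scene peg_mid [505.3991083 118.7338037  80.       ]
top knob None
top peg_mid None
```

Emit:
move_arm([
  [0,[1.4,0.5,0.8],0],
  [0,[2.9,1.1,1.4],0],
  [0,[4.5,1.4,2.1],0],
  [0,[6.1,1.6,2.8],0],
  [0,[7.7,1.7,3.6],0],
])

```text
clock: 20.65
eef_pos: [548.4, -18.9, 136.3]
tool_rot: [[0.866, 0.374, 0.331], [0.24, -0.893, 0.382], [0.438, -0.251, -0.863]]
contact_force: [-3.0, 0.1, 1.1]
gripper_width: -0.001
grasp_force: 1.1
```

```bash
python3 st.py "(589,17,72)" "(604,27,72)" "(618,36,72)" "(628,44,72)" "(637,52,72)" "(653,70,72)"; python3 - <<'E'
from h import *
import cv2
for c in("scene","top"):
    d=viewer.capture(c);cv2.imwrite(f"pics/{c[0]}4.png",cv2.resize(d["img"][60:310,200:500,::-1],None,fx=2.5,fy=2.5))
    for n,z in dict(knob=80,peg_mid=80).items(): print(c,n,lm(c,n,z,d))
E
```

```text
j [-22.4  30.6 107.7  46.5  41.3  12.7] p [548.4 -18.9 136.3] tip [572.5   9.   73.3] t 20.65 F [-3.   0.1  1.1]
[[0.866, 0.374, 0.331], [0.24, -0.893, 0.382], [0.438, -0.251, -0.863]] tilt 30.340143773001653 az 49.07831212369217
[589  17  72] [ 1.6 -0.1  1. ] n 0.44027942604979503
[604  27  72] [ 3.1 -0.4  1.8] n 0.870020006860621
[618  36  72] [ 4.5 -0.7  2.6] n 1.2685912969559645
[628  44  72] [ 5.6 -1.   3.3] n 1.573231400052095
[637  52  72] [ 6.6 -1.4  3.9] n 1.8586778317393216
[653  70  72] [ 8.4 -2.4  5.1] n 2.421742554607731
scene knob None
scene peg_mid None
top knob None
top peg_mid [544.48096652 131.41814656  80.        ]
```

View pics/s4.png

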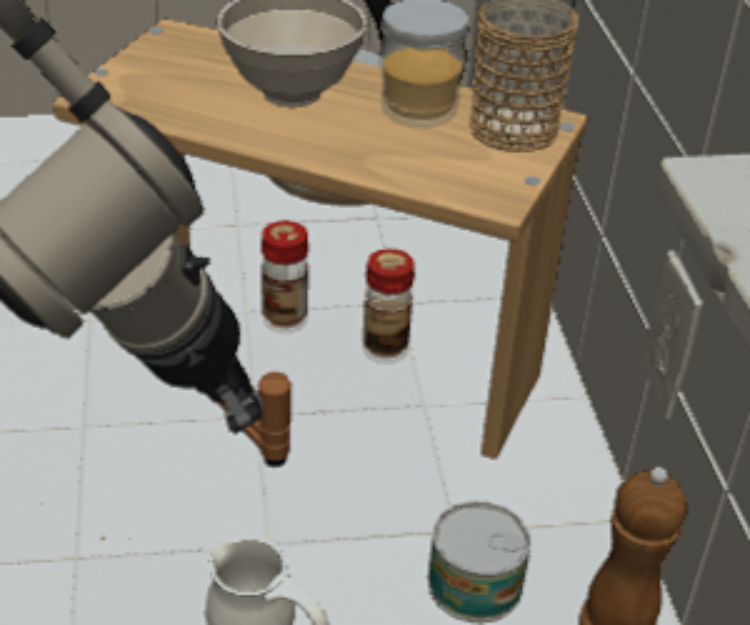

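Emit:
move_arm([
  [0,[1.6,-0.1,1],0],
  [0,[3.1,-0.4,1.8],0],
  [0,[4.5,-0.7,2.6],0],
  [0,[5.6,-1,3.3],0],
  [0,[6.3,-1.3,3.7],0],
])

```text
clock: 21.37
eef_pos: [610.5, 21.9, 135.1]
tool_rot: [[0.866, 0.374, 0.331], [0.24, -0.893, 0.381], [0.438, -0.251, -0.863]]
contact_force: [-2.0, -0.2, -0.9]
gripper_width: 0.001
grasp_force: 1.0
```

```bash
python3 st.py "(642,58,72)" "(647,64,72)" "(653,70,72)"; python3 - <<'E'
from h import *
import cv2
for c in("scene","top"):
    d=viewer.capture(c);cv2.imwrite(f"pics/{c[0]}5.png",cv2.resize(d["img"][60:310,200:500,::-1],None,fx=2.5,fy=2.5))
    for n,z in dict(knob=80,peg_mid=80).items(): print(c,n,lm(c,n,z,d))
E
```

```text
j [-15.7  34.7  99.1  43.9  41.2  22.5] p [610.5  21.9 135.1] tip [634.7  49.8  72.1] t 21.3667 F [-2.  -0.2 -0.9]
[[0.866, 0.374, 0.331], [0.24, -0.893, 0.381], [0.438, -0.251, -0.863]] tilt 30.335872547719628 az 49.028203304164236
[642  58  72] [ 0.8 -0.5  0.6] n 0.2637917875951643
[647  64  72] [ 1.4 -0.8  1. ] n 0.4510212367253486
[653  70  72] [ 2.1 -1.1  1.4] n 0.6541447850854947
scene knob [650.81632849  61.26008904  80.        ]
scene peg_mid [553.50519966 139.82018114  80.        ]
top knob None
top peg_mid [558.16162425 139.04952987  80.        ]
```

View pics/s5.png

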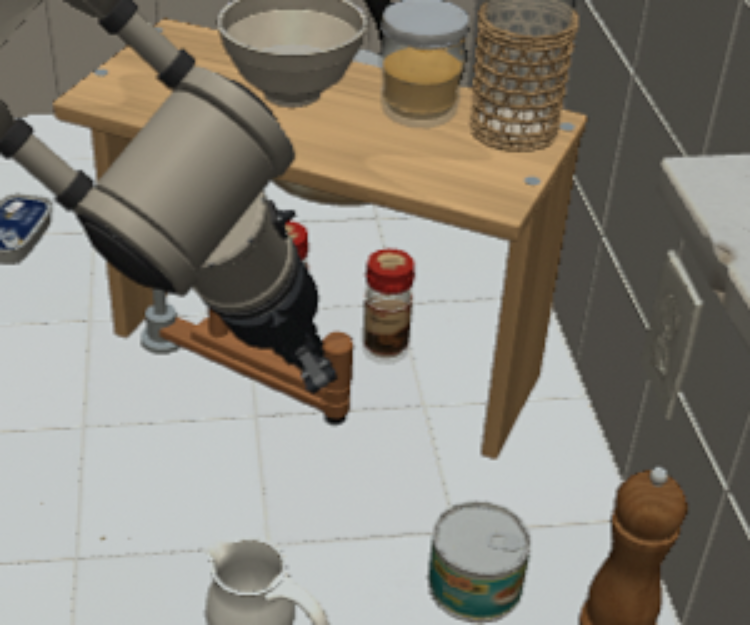

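The knob sits at crop (338,360), with the folded pair about 10° from home and the jars clear. I'll finish the swing slowly.

Emit:
move_arm([
  [0,[0.4,-0.2,0.3],0],
  [0,[0.8,-0.5,0.6],0],
  [0,[1.1,-0.6,0.8],0],
  [0,[1.4,-0.8,1],0],
  [0,[1.7,-1,1.2],0],
])

```text
clock: 22.08
eef_pos: [626.2, 39.6, 135.1]
tool_rot: [[0.866, 0.375, 0.333], [0.24, -0.893, 0.381], [0.44, -0.25, -0.863]]
contact_force: [-1.8, -1.3, 1.1]
gripper_width: -0.001
grasp_force: 0.9
```

```bash
python3 st.py "(653,70,72)" "(660,80,72)"; python3 - <<'E'
from h import *
for c in("scene","top"):
    d=viewer.capture(c)
    for n,z in dict(knob=80,peg_mid=80).items(): print(c,n,lm(c,n,z,d))
E
```

```text
j [-13.5  35.7  96.9  43.2  40.8  25.5] p [626.2  39.6 135.1] tip [650.5  67.4  72.2] t 22.0833 F [-1.8 -1.3  1.1]
[[0.866, 0.375, 0.333], [0.24, -0.893, 0.381], [0.44, -0.25, -0.863]] tilt 30.380646833948017 az 48.88290541236985
[653  70  72] [ 0.3 -0.1  0.2] n 0.08641340943883369
[660  80  72] [ 1.1 -0.8  0.8] n 0.3782176213319951
scene knob [662.97601747  78.36417557  80.        ]
scene peg_mid [559.62678502 135.22135394  80.        ]
top knob None
top peg_mid [558.08251383 153.71841123  80.        ]
```

Emit:
move_arm([
  [0,[0.3,-0.2,0.2],0],
  [0,[0.6,-0.4,0.4],0],
  [0,[0.8,-0.6,0.6],0],
  [0,[0.9,-0.7,0.7],0],
  [0,[0.9,-0.7,0.7],0],
])

```text
clock: 22.8
eef_pos: [630.5, 45.5, 134.6]
tool_rot: [[0.867, 0.373, 0.329], [0.242, -0.895, 0.375], [0.435, -0.246, -0.866]]
contact_force: [-34.2, -34.7, 21.4]
gripper_width: -0.002
grasp_force: 24.1
```

Emit:
move_arm([
  [0,[0.2,-0.1,0.1],0],
  [0,[0.3,-0.2,0.2],0],
  [0,[0.4,-0.3,0.3],0],
  [0,[0.4,-0.3,0.3],0],
])

```text
clock: 23.13
eef_pos: [631.3, 46.6, 134.5]
tool_rot: [[0.869, 0.372, 0.327], [0.244, -0.896, 0.372], [0.431, -0.243, -0.869]]
contact_force: [-59.9, -58.8, 35.9]
gripper_width: 0.002
grasp_force: 41.3
```

Emit:
move_arm([
  [0,[-0.7,0.5,-0.6],0],
  [0,[-1.5,1,-1.2],0],
  [0,[-3,1,-3],0],
  [0,[-4,1,-5],0],
  [0,[-5,1,-8],0],
])

```text
clock: 23.55
eef_pos: [569.4, 4.2, 178.1]
tool_rot: [[0.867, 0.374, 0.329], [0.24, -0.892, 0.383], [0.437, -0.253, -0.863]]
contact_force: [0.0, -0.6, 1.4]
gripper_width: -0.001
grasp_force: 0.0
```

Emit:
move_arm([
  [0,[0,0,-3.5],0],
  [0,[0,0,-7],0],
  [0,[0,0,-10.5],0],
  [0,[0,0,-14],0],
  [0,[0,0,-17],0],
])

```text
clock: 23.97
eef_pos: [513.6, -61.5, 328.2]
tool_rot: [[0.865, 0.375, 0.334], [0.24, -0.893, 0.38], [0.441, -0.249, -0.863]]
contact_force: [1.4, 0.5, -0.0]
gripper_width: 0.001
grasp_force: 0.0
```

```bash
python3 st.py; python3 - <<'E'
from h import *
import cv2
d=viewer.capture("scene");cv2.imwrite("pics/s6.png",cv2.resize(d["img"][60:310,200:500,::-1],None,fx=2.5,fy=2.5))
for n,z in dict(pivot=100,knob=80,peg_mid=80,spice_0=0,cream_jug=0,tomato_tin=0).items(): print(n,lm("scene",n,z,d))
print(lm("scene","spice_0",0,d,1))
E
```

```text
j [-29.   13.2  97.9  32.8  65.8  28.7] p [513.6 -61.5 328.2] tip [537.9 -33.7 265.2] t 23.9667 F [ 1.4  0.5 -0. ]
[[0.865, 0.375, 0.334], [0.24, -0.893, 0.38], [0.441, -0.249, -0.863]] tilt 30.399543882315026 az 48.72191370068953
pivot [486.6285719  190.29241499 100.        ]
knob [670.02889753  81.58302461  80.        ]
peg_mid [565.30705339 153.07690465  80.        ]
spice_0 [717.83250523 167.48131405   0.        ]
cream_jug [ 574.32903136 -182.37625208    0.        ]
tomato_tin [ 735.94817257 -143.85865785    0.        ]
[617.65698363 224.05884901   0.        ]
```

View pics/s6.png

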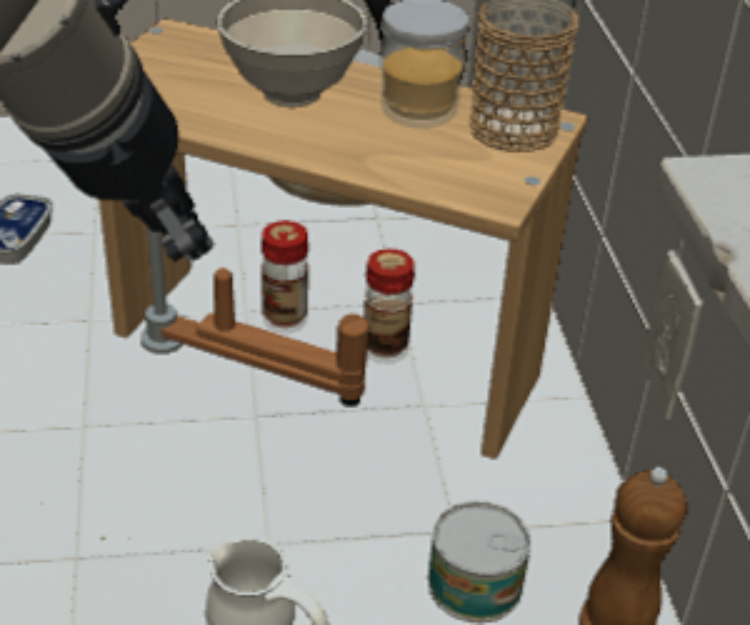

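```bash
python3 - <<'E'
from h import *
from scipy.optimize import least_squares
px={}
ds=[]
for i in range(4):
    d=viewer.capture("scene")
    for n in("pivot","knob","peg_mid"):
        r=spotter.landmark_of("scene",n)
        if r: px.setdefault(n,[]).append(r[0]["point"])
px={k:np.mean(v,0) for k,v in px.items()};print(px)
R,t=np.array(d["R"]),np.array(d["t"])
pr=lambda X:(lambda c:np.array([d["fx"]*c[0]/c[2]+d["cx"],d["fy"]*c[1]/c[2]+d["cy"]]))(R@X+t)
def W(p,r):c,s=np.cos(p[2]),np.sin(p[2]);return np.array([p[0]+c*r[0]-s*r[1],p[1]+s*r[0]+c*r[1],r[2]])
cr=lambda x,y:(x/2.5+200,y/2.5+60)
def K(q1):return[-30-200*np.sin(q1),150-200*np.cos(q1),80]
def G(q1,q2):k=K(q1);return[k[0]+130*np.sin(q1+q2),k[1]+130*np.cos(q1+q2),80]
def f(p):
    T=268;o=[((-90,200,260),(222,107)),((-90,-200,260),(406.4,154.6)),((90,200,T),(266,68)),((90,-200,T),(434,107)),((-30,150,100),px["pivot"]),(K(p[3]),px["knob"]),(G(p[3],p[4]),px["peg_mid"])]
    return np.ravel([pr(W(p,a))-b for a,b in o])
s=least_squares(f,[643,146,1.03,0,0],loss="soft_l1");print(np.round(s.x,3),np.round(s.fun,1))
p=s.x
for n,(q1,q2) in dict(home=(0,0),a=(.1,0),b=(0,.1)).items(): # knob top/peg top and bottom in crop pixels
    for nm,P,zs in(("knob",K(q1),(46,96)),("peg",G(q1,q2),(44,108))): print(n,nm,[np.round((pr(W(p,(P[0],P[1],z)))-[200,60])*2.5) for z in zs])
E
```

```text
{'pivot': array([259.825, 159.55 ]), 'knob': array([340.2 , 193.05]), 'peg_mid': array([289.7 , 178.95])}
[ 6.43058e+02  1.46329e+02  1.02900e+00  3.30000e-02 -5.90000e-02] [-0.5 -1.   0.5  0.6 -0.4  0.3  0.6 -0.1  2.8  1.  -0.3 -0.4 -2.3 -1.2]
home knob [array([352., 357.]), array([353., 313.])]
home peg [array([225., 319.]), array([223., 264.])]
a knob [array([342., 369.]), array([343., 326.])]
a peg [array([221., 323.]), array([219., 268.])]
b knob [array([352., 357.]), array([353., 313.])]
b peg [array([232., 312.]), array([230., 257.])]
```

```bash
python3 -c "
from rig import hand_in;print(hand_in())"
```

```text
the job is handed in; nothing more can be done
None
```

The job is handed in (the verdict was not shown): the outer bar was folded onto its stop while the arm was swung out, then the pair was pushed home under the shelf. My camera fit put both joints within about 0.06 rad of zero, the jars, jug and tin measured within about 15 mm of their start positions, and the gripper was backed clear. The last push went well past the stop, to about 90 N at the wrist (limit 120 N) and 41 N on the finger.

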